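Seat a casting in its checking fixture and press the green check pin

ROBOT

A 6-joint arm with a two-finger parallel gripper is mounted at the origin on the work surface. World frame = base frame: x ahead of the robot, y to its left, z up, the work surface at z = 0. Lengths are in mm, angles in degrees, forces in N, time in s.
With the tool pointing down it reaches from about 300 to 850 mm from the base axis. Payload 4.2 kg.
Tool frame: the origin (TCP) lies at the very end of the fingers, on their centre line; the grasp point (between the pads) lies 19 mm behind it; z points along the fingers, y is the line along which they close (so a half turn about z gives the same grasp; the last joint's range is limited). The gripper opens to 91 mm and grips with 3 to 60 N. Pads are 32 mm wide; open, the fingers measure 118 mm over their backs; the gripper's body (76 mm by 178 mm) begins 60 mm behind the grasp point.
Start: joints at [74.198, 18.312, 89.639, -0, 72.044, -1.146], TCP at [145.488, 556.306, 213.976] pointing down, gripper open.
Joint ranges: [-177.97, 177.97], [-48.28, 115.42], [12.27, 149.76], [-77.06, 257.06], [2.81, 150.46], [-146.56, 146.56]. Speed limits (degrees/s): [147.25, 147.25, 180, 180, 180, 180].

INTERFACE

Orientations are given as [roll, pitch, yaw] about the fixed x, y, z axes, in that order (R = Rz(yaw) Ry(pitch) Rx(roll)).
In Python, from workcell import env, grab_frame gives the robot as it stands. The module is installed in compiled form; this text tells all that it offers.
- The arm moves only by the tool move_arm, never from a script. Its argument "plan" is a list of rows, each an object of numbers: "tx", "ty", "tz": the shift along the tool's x, y, z in cm; "wx", "wy", "wz": the turn, a rotation vector about the tool's x, y, z in rad. In form: [{"tx": .., "ty": .., "tz": .., "wx": .., "wy": .., "wz": ..}, ...]. A call has 1 to 12 rows; each row shifts and turns the commanded pose from where the row before left it, along the tool's axes as they then stand; what a row does not reach is not made up. A row lasts 1/12 s, in which the tool goes at most 41.7 mm and 7.16 degrees, less where a joint would pass 70% of its speed; a pose out of reach is approached as far as the arm can. A call is refused whole if a number of a shift passes 4.17 or a number of a turn 0.125, either way. A call with a gripper value outside its range is refused whole. "gripper" is the finger opening in cm, from 0 to 9.12, set as the call begins (left out, the last holds). The fingers move at their own pace and stop on an object; "force" is the grip in N (left out, the last holds). Time passes only in rows, so rows that do not move let the fingers close. It gives the time, the measured TCP pose, the force, the opening and the grip force at its end, in the units of the state.
- env.state(): the state, without advancing time (a new reading comes with each control period).
- grab_frame(name): name is "scene" or "top" or "wrist"; returns a dict with "color" (400x640x3 uint8, red, green, blue), "vfov" (degrees; the focal length in pixels is half the picture's height over the tangent of half this angle, whatever the lens; pixels are square), "cx", "cy" (the principal point, pixels), "view" (4x4, takes a point from world to camera coordinates). Camera axes: x right, y up, looking along -z (the intrinsics and any distortion apply to the point x, -y, -z); pixel columns grow to the right and rows downward; lengths in mm; the calibration is good to about 2 mm. A picture is of the moment at which its call begins. There is no depth.
- env.job_done(): hands the job in; it is judged then, once.
The state is a dict: "time_s": time; "qpos": joint angles; "qvel": joint speeds; "effort": joint torques, N m; "ee_pos": TCP position; "ee_rot": TCP orientation; "force": force on the tool from outside, world axes, zero at the start; "torque": the same for the moment, N m; "gripper_width": finger opening in mm; "gripper_force": force on a finger pad.
Only numpy, scipy, OpenCV 4.12 (cv2) and the standard library are available. Lean on these libraries where they do the work, as an engineer would, in place of code of your own. Each camera call takes 0.05 s, during which the arm holds its last target. There are 200 camera calls.

TASK

Check the cast bracket in the checking fixture: with closed fingertips, gently push it by its heel along the guide rails until it is fully home against the blue stop block, and only then press the green-capped check pin gently all the way down and let it spring back up. Do not touch the red, yellow or blue pins, lift nothing, disturb none of the loose things around, and finish with the hand clear of everything.

Things in the scene. Friction and masses are not known exactly. Their poses are not given: they have to be found in the camera images.
- fixture: fixed checking fixture: cream plate 260 (x) by 380 mm (y), top 30 mm above the table; origin centre of underside, z up. Two dark rails, 12 mm above the plate, run along y from -90 to 110 mm, inner faces at x = 15 and 75 mm. Four check pins stand along y at x = -70 mm, 80 mm apart, in any order. Two opened toggle clamps stand at x above 90 mm, y about -70 and 100 mm, 64 mm above the plate
- stop_face (a point): middle, 6 mm above the plate, of the face the bracket comes to rest against: the +y face of the blue stop block that closes the channel at its -y end (76 mm along x, 22 mm along y, 34 mm above the plate); axes as the fixture's
- bracket: loose aluminium casting, about 0.35 kg, between the rails (2 mm play each side), 20 to 45 mm short of the stop: foot 56 (x) by 110 (y) by 12 mm, heel upright at its +y end 44 mm wide, 12 mm thick, 49 mm high, curved arm with a bored boss towards -y, 78 mm high; origin centre of underside, axes as the fixture's. Slides with 1 to 5 N
- bracket_heel (a point): middle of the flat outer (+y) face of the bracket's heel, 30 mm above the plate: the place to push, towards the fixture's -y
- bracket_toe (a point): middle of the bracket's -y end face, 6 mm above the plate; fully home when it meets stop_face
- pin_green (a joint): how far the green pin is pressed, m: 0 up, 0.010 fully down; its spring takes 2 N to start and 6 N fully down, then a hard end stop; it returns by itself when released
- pin_green_top (a point): centre of the green cap's flat top, which moves with the pin; 80 mm above the table when up
- pin_green_base: steel bush 36 mm across at its flange, 28 mm high, with a spring check pin on top: a green round cap, 28 mm across and 10 mm thick, whose flat top stands 50 mm above this origin (centre of the bush's underside, on the fixture plate); this is the pin to press
- pin_red_base: steel bush 36 mm across at its flange, 28 mm high, with a spring check pin on top: a red round cap, 28 mm across and 10 mm thick, whose flat top stands 50 mm above this origin (centre of the bush's underside, on the fixture plate); not to be touched
- pin_yellow_base: steel bush 36 mm across at its flange, 28 mm high, with a spring check pin on top: a yellow round cap, 28 mm across and 10 mm thick, whose flat top stands 50 mm above this origin (centre of the bush's underside, on the fixture plate); not to be touched
- pin_blue_base: steel bush 36 mm across at its flange, 28 mm high, with a spring check pin on top: a blue round cap, 28 mm across and 10 mm thick, whose flat top stands 50 mm above this origin (centre of the bush's underside, on the fixture plate); not to be touched
- spare_bracket: a second, identical casting lying on the table to the left of the fixture; origin at the centre of its underside; leave alone
- puck: red plastic puck, 34 mm across, 20 mm high, standing on the fixture plate beyond the stop block; origin at the centre of its underside; leave alone
- wrench: steel wrench, 170 mm long, lying on the table to the right of the fixture; origin near its middle; leave alone
- plug_gauge: brass and steel plug gauge, 32 mm across, 80 mm high, standing on the table to the left; origin at the centre of its underside; leave alone
- oil_can: can with a yellow label, 56 mm across, 100 mm high, standing on the table to the right; origin at the centre of its underside; leave alone
Not all that is in view belongs to the job. What is shaped like the bracket but brown or turquoise is not meant.

How it is judged:
By the outcome, as a careful person would: the job done as asked, in the order asked, and still so for the second after the job is handed in, with the robot touching nothing.
It also fails if it takes over 42 s, if anything falls off the work surface, if the arm or the gripper's body presses on something with over 40 N, if the wrist force passes 120 N, or if a joint passes its speed limit or range.

## Working session

There is one attempt and no reset: what is moved stays moved. The work goes in short steps, Python scripts to look and compute and a tool call to move; the robot and the scene stay as the last step left them, time stands still between calls to the robot, and variables do not carry over. Pictures are saved under pics/ and viewed, at most 10 in all, crops included, and the job is handed in when it is done.

Besides the shell and the picture viewer there is one more tool, called after "Emit:" as name(argument=value, ...), one argument or row to a line, values as JSON. move_arm: Moves the arm, as the interface text tells. Its arguments: {"type":"object","properties":{"plan":{"type":"array","items":{"type":"object","properties":{"tx":{"type":"number"},"ty":{"type":"number"},"tz":{"type":"number"},"wx":{"type":"number"},"wy":{"type":"number"},"wz":{"type":"number"}}}},"gripper":{"type":"number"},"force":{"type":"number"}},"required":["plan"]}

```bash
mkdir -p pics; python3 - <<'E'
from workcell import env, grab_frame
import cv2, numpy as np
print(env.state())
for n in ("scene","top","wrist"):
    f=grab_frame(n); cv2.imwrite(f"pics/{n}0.png",f["color"][:,:,::-1])
    print(n,{k:v for k,v in f.items() if k!="color"})
E
```

```text
{'time_s': 0.0, 'qpos': array([ 7.41989650e+01,  1.83503527e+01,  8.97063548e+01, -1.22405063e-03,
        7.20440290e+01, -1.14710484e+00]), 'qvel': array([-1.35774711e-01,  1.22858136e-04, -1.55697293e-01,  1.24607621e-02,
        6.61402968e-02,  2.47417346e-02]), 'effort': array([ 2.16493470e-03, -4.12480795e+01, -2.31975514e+01,  7.30164559e-02,
        4.59786085e-02, -1.57851905e-04]), 'ee_pos': array([145.34238634, 555.80183787, 213.13354963]), 'ee_rot': array([-1.79899260e+02, -8.53151178e-04,  1.65346447e+02]), 'force': array([1.20104533, 0.12136765, 0.64277751]), 'torque': array([0.01459303, 0.05045943, 0.01266988]), 'gripper_force': 0.0, 'gripper_width': 91.39336791882995}
scene {'vfov': 46.24383393803288, 'cx': 319.2977513270317, 'cy': 211.27079961947788, 'view': array([[ 7.93211058e-02,  9.96747996e-01,  1.41984218e-02,
        -3.59364510e+01],
       [-6.47044728e-01,  4.06462633e-02,  7.61367849e-01,
         2.88977650e+02],
       [ 7.58314765e-01, -6.95795537e-02,  6.48164642e-01,
        -1.67681178e+03],
       [ 0.00000000e+00,  0.00000000e+00,  0.00000000e+00,
[... 195 characters left out ...]
278e+01],
       [ 9.80005406e-01,  3.28616363e-02,  1.96238420e-01,
        -5.73297913e+02],
       [-1.96775576e-01,  1.39669237e-02,  9.80349069e-01,
        -1.51187246e+03],
       [ 0.00000000e+00,  0.00000000e+00,  0.00000000e+00,
         1.00000000e+00]])}
wrist {'vfov': 59.37940528464477, 'cx': 321.8260804572126, 'cy': 196.7591227212245, 'view': array([[ 2.52447380e-01,  9.67607330e-01, -2.52488594e-03,
        -5.74379061e+02],
       [-9.28784245e-01,  2.41585083e-01, -2.81063113e-01,
         3.20496011e+01],
       [-2.71348754e-01,  7.32987209e-02,  9.59685965e-01,
        -3.92808572e+02],
       [ 0.00000000e+00,  0.00000000e+00,  0.00000000e+00,
         1.00000000e+00]])}
```

View pics/top0.png

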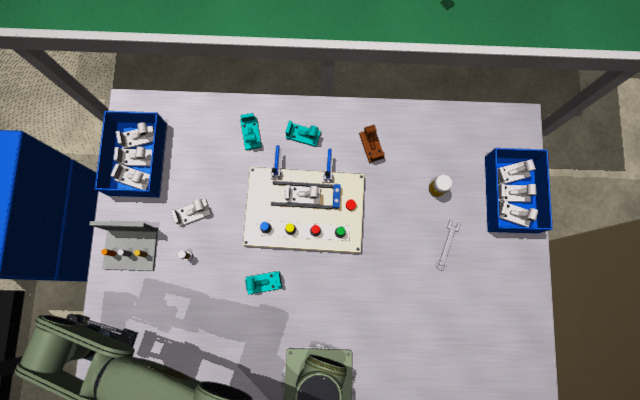

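View pics/scene0.png

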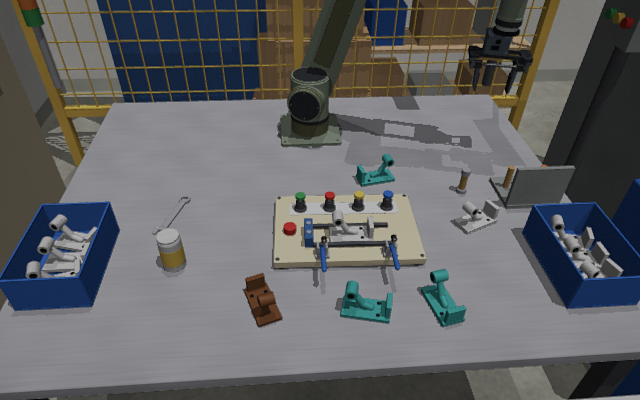

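The top view shows the fixture at about (305,210) with the bracket in its channel at (305,194). The blue stop is at (337,196), the caps from left to right are blue (265,227), yellow (290,228), red (315,230) and green (340,232), and the puck is at (351,205).

Things that could be taken for the bracket:
- spare bracket at (191,212)
- turquoise ones at (250,130), (303,132) and (263,283)
- brown one at (372,144)
- castings in the bins at (130,155) and (518,193)

I choose the one between the rails at (305,194), and the green cap at (340,232). The red puck at (351,205) is not a pin.

```bash
cat > h.py <<'E'
import cv2, numpy as np
from workcell import env, grab_frame
def cam(f):
    h,w=f["color"].shape[:2]; F=h/2/np.tan(np.radians(f["vfov"])/2)
    return F,f["cx"],f["cy"],f["view"]
def proj(f,P):
    F,cx,cy,V=cam(f); p=np.atleast_2d(P)@V[:3,:3].T+V[:3,3]
    return np.c_[cx+F*p[:,0]/-p[:,2], cy-F*p[:,1]/-p[:,2]]
def unproj(f,u,v,z):
    F,cx,cy,V=cam(f); R=V[:3,:3]; d=R.T@np.array([(u-cx)/F,-(v-cy)/F,-1]); c=-R.T@V[:3,3]
    return c+d*(z-c[2])/d[2]
def save(f,name,box,s):
    x0,y0,x1,y1=box; cv2.imwrite(name,cv2.resize(f["color"][y0:y1,x0:x1,::-1],None,fx=s,fy=s,interpolation=cv2.INTER_CUBIC))
E
python3 - <<'E'
from h import *
f=grab_frame("top"); save(f,"pics/topc.png",(235,140,375,260),5)
g=grab_frame("scene"); save(g,"pics/scenec.png",(265,180,430,275),4.8)
hs={'red':(0,5),'yellow':(22,33),'green':(50,80),'blue':(105,120)}
for n,fr,box in(("top",f,(240,165,370,260)),("scene",g,(270,185,430,275))):
    x0,y0,x1,y1=box
    hsv=cv2.cvtColor(fr["color"][y0:y1,x0:x1],cv2.COLOR_RGB2HSV)
    for c,(a,b) in hs.items():
        m=cv2.inRange(hsv,(a,140,60),(b,255,255))
        k,_,st,ce=cv2.connectedComponentsWithStats(m)
        for i in range(1,k):
            if st[i,4]>15:
                u,v=ce[i]+[x0,y0]; print(n,c,st[i,4],np.round([u,v],1),np.round(unproj(fr,u,v,77),0))
    hsv=cv2.cvtColor(fr["color"],cv2.COLOR_RGB2HSV)
E
```

```text
top red 84 [350.5 204.4] [551. -85.  77.]
top red 63 [315.1 229.2] [468.  24.  77.]
top yellow 64 [289.7 227.8] [470. 104.  77.]
top green 58 [340.4 230.9] [465. -55.  77.]
top blue 22 [275.9 168.9] [659. 156.  77.]
top blue 22 [328.  168.2] [667. -11.  77.]
top blue 114 [336.  196.2] [576. -39.  77.]
top blue 59 [264.4 226.1] [473. 183.  77.]
scene red 62 [329.3 195.4] [472.  25.  77.]
scene red 133 [289.5 228.2] [597. -87.  77.]
scene yellow 57 [358.3 194.6] [474. 104.  77.]
scene green 46 [300.  195.8] [469. -55.  77.]
scene blue 58 [387.7 194.3] [477. 184.  77.]
scene blue 164 [308.4 234.4] [623. -42.  77.]
scene blue 110 [394.2 256.3] [710. 155.  77.]
scene blue 108 [322.8 258. ] [705. -13.  77.]
```

View pics/topc.png

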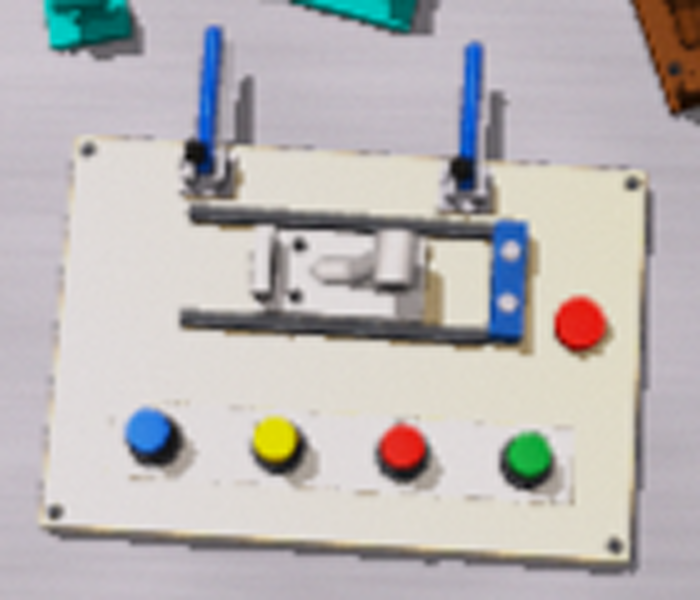

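View pics/scenec.png

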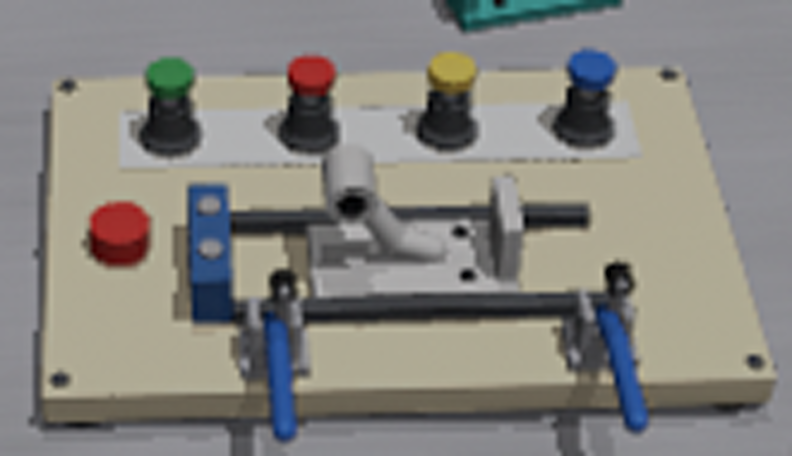

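The crops confirm it: the grey casting sits between the dark rails, heel at (253–280, 265) in the top crop and the stop at (508,280). The green cap is at (529,454) in the crop, at the −y end. Next I fit the fixture pose using both views.

```bash
cat > fit.py <<'E'
from h import *
from scipy.optimize import least_squares
f=grab_frame("top"); g=grab_frame("scene")
ys=[120,40,-40,-120]
capT=[(264.4,226.1),(289.7,227.8),(315.1,229.2),(340.4,230.9)]; capS=[(387.7,194.3),(358.3,194.6),(329.3,195.4),(300,195.8)]
cor=[(130,190),(130,-190),(-130,-190),(-130,190)]
cT=[(235+u/5,140+v/5) for u,v in[(80,138),(646,173),(630,562),(42,522)]]
cS=[(265+u/4.8,180+v/4.8) for u,v in[(775,378),(43,402),(55,81),(685,70)]]
def W(p,P):
    c,s=np.cos(p[2]),np.sin(p[2]); P=np.array(P,float)
    return np.c_[p[0]+c*P[:,0]-s*P[:,1],p[1]+s*P[:,0]+c*P[:,1],P[:,2]]
def parts(p):
    yield proj(f,W(p,[(-70,y,78.5) for y in ys]))-capT
    yield proj(g,W(p,[(-70,y,76.5) for y in ys]))-capS
    yield proj(f,W(p,[(*c,30) for c in cor]))-cT
    yield proj(g,W(p,[(*c,30) for c in cor]))-cS
r=least_squares(lambda p:np.vstack(list(parts(p))).ravel(),[540,60,0],x_scale=[1,1,.01],loss="soft_l1"); p=r.x
print(p[:2],np.degrees(p[2]))
for q in parts(p): print(np.round(q,1).tolist())
for n,ii in (("top",[0,2]),("scene",[1,3])):
    s=least_squares(lambda p:np.vstack([list(parts(p))[i] for i in ii]).ravel(),p,x_scale=[1,1,.01]).x; print(n,s[:2],np.degrees(s[2]))
def L(w): c,s=np.cos(p[2]),np.sin(p[2]); d=w[:2]-p[:2]; return np.round([c*d[0]+s*d[1],-s*d[0]+c*d[1]],1)
T=lambda u,v,z:L(unproj(f,235+u/5,140+v/5,z))
S=lambda u,v,z:L(unproj(g,265+u/4.8,180+v/4.8,z))
print("T heel outer top",T(255,230,79),T(250,300,79),"foot toe",T(426,285,42),"stop face top",T(494,225,64),T(490,338,64),"rail +y end",T(182,318,42),T(190,213,42))
print("S heel outer top",S(519,187,79),S(514,180,79),"heel bottom",S(522,275,42),"toe",S(313,228,42),"stop face top",S(229,190,64),"boss")
print("green top world",W(p,[(-70,-120,80)]),"heel line x=45", W(p,[(45,y,0) for y in(100,60,45)]))
E
python3 fit.py
```

```text
[541.02421709  62.30541368] -1.867682889135186
[[-0.5, -0.7], [-0.2, -0.8], [-0.1, -0.6], [0.1, -0.6]]
[[-0.1, -0.4], [0.2, -0.1], [-0.1, -0.4], [-0.2, -0.3]]
[[-1.4, -1.4], [0.0, -0.9], [-0.5, -0.2], [-1.4, 0.2]]
[[-0.1, -0.6], [-1.4, -1.8], [-1.3, -1.2], [-1.1, -1.3]]
top [539.10778361  60.59152981] -1.9036514470214527
scene [544.14069605  63.43447439] -1.67681262276908
T heel outer top [60.3 61. ] [14.8 60.6] foot toe [ 39.3 -49.6] stop face top [ 77.1 -90.9] [  3.1 -92.7] rail +y end [  7.1 106.4] [ 76.9 107. ]
S heel outer top [34.7 65.7] [29.  63.8] heel bottom [63.7 66.7] toe [ 23.2 -42.3] stop face top [ 15.4 -87.9] boss
green top world [[467.15043085 -55.34943623  80.        ]] heel line x=45 [[589.25945552 160.78567451   0.        ]
 [587.95579779 120.8069242    0.        ]
 [587.46692614 105.81489283   0.        ]]
```

Emit:
move_arm(
  plan=[
    {"wz": -0.1117},
    {"wz": -0.1117},
    {"tx": -2.0,"ty": -1.7},
    {"tx": -2.7,"ty": -2.25},
    {"tx": -2.7,"ty": -2.25},
    {"tx": -2.7,"ty": -2.25},
    {"tx": -2.7,"ty": -2.25},
    {"tx": -2.7,"ty": -2.25},
    {"tx": -2.7,"ty": -2.25},
    {"tx": -2.7,"ty": -2.25},
    {"tx": -2.7,"ty": -2.25},
    {"tx": -2.7,"ty": -2.25},
  ],
  gripper=0,
  force=10,
)

```text
schema error: expected keys tx, ty, tz, wx, wy, wz
```

Emit:
move_arm(
  plan=[
    {"tx": 0,"ty": 0,"tz": 0,"wx": 0,"wy": 0,"wz": -0.1117},
    {"tx": 0,"ty": 0,"tz": 0,"wx": 0,"wy": 0,"wz": -0.1117},
    {"tx": -2.0,"ty": -1.7,"tz": 0,"wx": 0,"wy": 0,"wz": 0},
    {"tx": -2.7,"ty": -2.25,"tz": 0,"wx": 0,"wy": 0,"wz": 0},
    {"tx": -2.7,"ty": -2.25,"tz": 0,"wx": 0,"wy": 0,"wz": 0},
    {"tx": -2.7,"ty": -2.25,"tz": 0,"wx": 0,"wy": 0,"wz": 0},
    {"tx": -2.7,"ty": -2.25,"tz": 0,"wx": 0,"wy": 0,"wz": 0},
    {"tx": -2.7,"ty": -2.25,"tz": 0,"wx": 0,"wy": 0,"wz": 0},
    {"tx": -2.7,"ty": -2.25,"tz": 0,"wx": 0,"wy": 0,"wz": 0},
    {"tx": -2.7,"ty": -2.25,"tz": 0,"wx": 0,"wy": 0,"wz": 0},
    {"tx": -2.7,"ty": -2.25,"tz": 0,"wx": 0,"wy": 0,"wz": 0},
    {"tx": -2.7,"ty": -2.25,"tz": 0,"wx": 0,"wy": 0,"wz": 0},
  ],
  gripper=0,
  force=10,
)

```text
time_s: 1.35
ee_pos: [402.3, 327.1, 214.1]
ee_rot: [180.0, 0.0, 178.1]
force: [-0.1, 0.5, -0.7]
gripper_width: 14.2
gripper_force: 0.0
```

Emit:
move_arm(
  plan=[
    {"tx": -2.7,"ty": -2.25,"tz": 0,"wx": 0,"wy": 0,"wz": 0},
    {"tx": -2.7,"ty": -2.25,"tz": 0,"wx": 0,"wy": 0,"wz": 0},
    {"tx": -2.7,"ty": -2.25,"tz": 0,"wx": 0,"wy": 0,"wz": 0},
    {"tx": -2.7,"ty": -2.25,"tz": 0,"wx": 0,"wy": 0,"wz": 0},
    {"tx": -2.7,"ty": -2.25,"tz": 0,"wx": 0,"wy": 0,"wz": 0},
    {"tx": -2.7,"ty": -2.2,"tz": 0,"wx": 0,"wy": 0,"wz": 0},
    {"tx": -1.8,"ty": -1.3,"tz": 2.0,"wx": 0,"wy": 0,"wz": 0},
    {"tx": 0,"ty": 0,"tz": 3.0,"wx": 0,"wy": 0,"wz": 0},
    {"tx": 0,"ty": 0,"tz": 2.5,"wx": 0,"wy": 0,"wz": 0},
    {"tx": 0,"ty": 0,"tz": 0,"wx": 0,"wy": 0,"wz": 0},
    {"tx": 0,"ty": 0,"tz": 0,"wx": 0,"wy": 0,"wz": 0},
  ],
)

```text
time_s: 2.27
ee_pos: [575.7, 174.9, 138.1]
ee_rot: [-180.0, -0.2, 178.1]
force: [-0.1, 0.5, 1.6]
gripper_width: 0.3
gripper_force: 0.0
```

```bash
python3 - <<'E'
from h import *
s=env.state(); print(s["time_s"],s["ee_pos"],s["ee_rot"],s["force"],s["gripper_width"])
a=grab_frame("scene")["color"][150:280,260:440]; b=grab_frame("wrist")["color"]
a=cv2.resize(a,None,fx=4,fy=4,interpolation=cv2.INTER_CUBIC)
cv2.imwrite("pics/s1.png",a[:,:,::-1]); cv2.imwrite("pics/w1.png",b[:,:,::-1])
E
```

```text
2.2667 [575.69249414 174.86219509 138.06249114] [-1.79953724e+02 -1.63895939e-01  1.78132439e+02] [-0.07721058  0.50658529  1.63719164] 0.34593292642895196
```

View pics/w1.png

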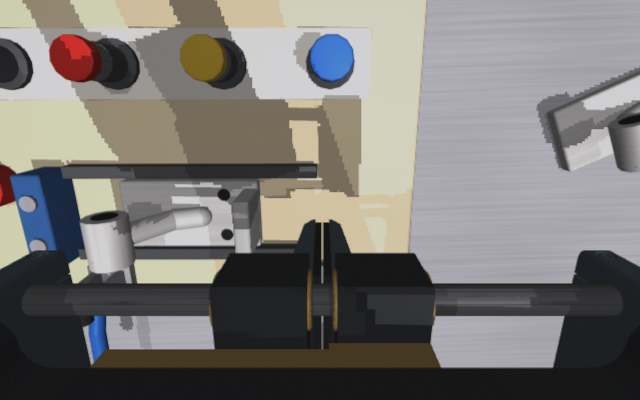

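The wrist view shows the closed fingers at (322,235), to the +y side of the heel at (235–257, 185–260), with clear space between them. I cross-check positions with this camera.

```bash
python3 - <<'E'
from h import *
f=grab_frame("wrist")
p=[541,62,np.radians(-1.87)]
def L(u,v,z):
    w=unproj(f,u,v,z); c,s=np.cos(p[2]),np.sin(p[2]); d=w[:2]-p[:2]
    return np.round(w,1),np.round([c*d[0]+s*d[1],-s*d[0]+c*d[1]],1)
print("blue cap",L(331,57,80)); print("yellow",L(203,57,80))
print("rail end near",L(317,165,42)); print("heel outer top near",L(257,190,79)); print("heel bottom near",L(260,182,42))
print("stop",L(66,165,64)); print(proj(f,[env.state()["ee_pos"]]))
E
```

```text
blue cap (array([476., 185.,  80.]), array([-69. , 120.8]))
yellow (array([473.5, 106.1,  80. ]), array([-68.9,  41.9]))
rail end near (array([550.8, 173.2,  42. ]), array([  6.2, 111.5]))
heel outer top near (array([559.6, 132.1,  79. ]), array([16.3, 70.6]))
heel bottom near (array([563.1, 127.6,  42. ]), array([19.9, 66.3]))
stop (array([540.8,  -6.3,  64. ]), array([  2. , -68.3]))
[[321.2336725  250.93470804]]
```

Emit:
move_arm(
  plan=[
    {"tx": -0.6,"ty": -0.4,"tz": 0,"wx": 0,"wy": 0,"wz": 0},
    {"tx": -0.65,"ty": -0.4,"tz": 0.8,"wx": 0,"wy": 0,"wz": 0},
    {"tx": 0,"ty": 0,"tz": 2.0,"wx": 0,"wy": 0,"wz": 0},
    {"tx": 0,"ty": 0,"tz": 2.5,"wx": 0,"wy": 0,"wz": 0},
    {"tx": 0,"ty": 0,"tz": 2.0,"wx": 0,"wy": 0,"wz": 0},
    {"tx": 0,"ty": 0,"tz": 0.9,"wx": 0,"wy": 0,"wz": 0},
    {"tx": 0,"ty": -0.5,"tz": 0,"wx": 0,"wy": 0,"wz": 0},
    {"tx": 0,"ty": -0.5,"tz": 0,"wx": 0,"wy": 0,"wz": 0},
    {"tx": 0,"ty": 0,"tz": 0,"wx": 0,"wy": 0,"wz": 0},
    {"tx": 0,"ty": 0,"tz": 0,"wx": 0,"wy": 0,"wz": 0},
  ],
)

```text
time_s: 3.25
ee_pos: [589.5, 156.5, 58.5]
ee_rot: [179.9, 0.2, 178.1]
force: [-0.4, 0.4, -0.1]
gripper_width: 0.3
gripper_force: 0.0
```

Emit:
move_arm(
  plan=[
    {"tx": 0,"ty": -0.3,"tz": 0.3,"wx": 0,"wy": 0,"wz": 0},
    {"tx": 0,"ty": -0.3,"tz": 0,"wx": 0,"wy": 0,"wz": 0},
    {"tx": 0,"ty": -0.2,"tz": 0,"wx": 0,"wy": 0,"wz": 0},
    {"tx": 0,"ty": -0.2,"tz": 0,"wx": 0,"wy": 0,"wz": 0},
    {"tx": 0,"ty": -0.2,"tz": 0,"wx": 0,"wy": 0,"wz": 0},
    {"tx": 0,"ty": -0.2,"tz": 0,"wx": 0,"wy": 0,"wz": 0},
    {"tx": 0,"ty": -0.2,"tz": 0,"wx": 0,"wy": 0,"wz": 0},
    {"tx": 0,"ty": -0.2,"tz": 0,"wx": 0,"wy": 0,"wz": 0},
  ],
)

```text
time_s: 3.92
ee_pos: [587.7, 138.6, 53.9]
ee_rot: [180.0, -0.0, 178.1]
force: [-0.3, 0.0, -0.9]
gripper_width: 0.6
gripper_force: 0.0
```

Emit:
move_arm(
  plan=[
    {"tx": 0,"ty": -0.2,"tz": 0,"wx": 0,"wy": 0,"wz": 0},
    {"tx": 0,"ty": -0.2,"tz": 0,"wx": 0,"wy": 0,"wz": 0},
    {"tx": 0,"ty": -0.2,"tz": 0,"wx": 0,"wy": 0,"wz": 0},
    {"tx": 0,"ty": -0.2,"tz": 0,"wx": 0,"wy": 0,"wz": 0},
    {"tx": 0,"ty": -0.2,"tz": 0,"wx": 0,"wy": 0,"wz": 0},
  ],
)

```text
time_s: 4.33
ee_pos: [587.4, 129.0, 53.9]
ee_rot: [180.0, 0.0, 178.1]
force: [-0.3, 2.8, 0.7]
gripper_width: 0.3
gripper_force: 1.2
```

```bash
python3 - <<'E'
from h import *
s=env.state(); print(s["ee_pos"],s["force"])
a=grab_frame("scene")["color"][150:280,260:440]; b=grab_frame("wrist")["color"][100:380,60:420]
a=cv2.resize(a,(720,520)[:2],interpolation=cv2.INTER_CUBIC)
cv2.imwrite("pics/w2.png",b[:,:,::-1]); cv2.imwrite("pics/s2.png",a[:,:,::-1])
E
```

```text
[587.42043243 129.03900214  53.93930645] [-0.26101123  2.76141014  0.66493635]
```

View pics/s2.png

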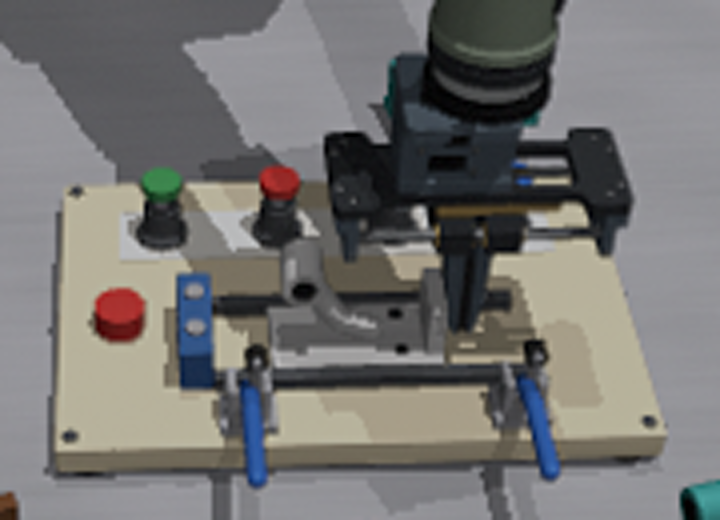

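Fingers are at (465,290) touching the heel at (433,310), with about 2.8 N on the tool. The gap to the stop (195,330) is still visible, so I keep pushing.

Emit:
move_arm(
  plan=[
    {"tx": 0,"ty": -0.2,"tz": 0,"wx": 0,"wy": 0,"wz": 0},
    {"tx": 0,"ty": -0.2,"tz": 0,"wx": 0,"wy": 0,"wz": 0},
    {"tx": 0,"ty": -0.2,"tz": 0,"wx": 0,"wy": 0,"wz": 0},
    {"tx": 0,"ty": -0.2,"tz": 0,"wx": 0,"wy": 0,"wz": 0},
    {"tx": 0,"ty": -0.2,"tz": 0,"wx": 0,"wy": 0,"wz": 0},
    {"tx": 0,"ty": -0.2,"tz": 0,"wx": 0,"wy": 0,"wz": 0},
    {"tx": 0,"ty": -0.2,"tz": 0,"wx": 0,"wy": 0,"wz": 0},
    {"tx": 0,"ty": -0.2,"tz": 0,"wx": 0,"wy": 0,"wz": 0},
    {"tx": 0,"ty": -0.2,"tz": 0,"wx": 0,"wy": 0,"wz": 0},
    {"tx": 0,"ty": -0.2,"tz": 0,"wx": 0,"wy": 0,"wz": 0},
    {"tx": 0,"ty": -0.2,"tz": 0,"wx": 0,"wy": 0,"wz": 0},
  ],
)

```text
time_s: 5.35
ee_pos: [586.6, 106.6, 54.0]
ee_rot: [180.0, -0.0, 178.1]
force: [0.0, 2.9, -0.0]
gripper_width: 0.8
gripper_force: 1.2
```

Emit:
move_arm(
  plan=[
    {"tx": 0,"ty": -0.1,"tz": 0,"wx": 0,"wy": 0,"wz": 0},
    {"tx": 0,"ty": -0.1,"tz": 0,"wx": 0,"wy": 0,"wz": 0},
    {"tx": 0,"ty": -0.1,"tz": 0,"wx": 0,"wy": 0,"wz": 0},
    {"tx": 0,"ty": -0.1,"tz": 0,"wx": 0,"wy": 0,"wz": 0},
    {"tx": 0,"ty": -0.1,"tz": 0,"wx": 0,"wy": 0,"wz": 0},
  ],
)

```text
time_s: 5.77
ee_pos: [586.5, 101.7, 53.9]
ee_rot: [180.0, -0.0, 178.1]
force: [-0.3, 2.8, -0.2]
gripper_width: 0.2
gripper_force: 1.2
```

Emit:
move_arm(
  plan=[
    {"tx": 0,"ty": -0.1,"tz": 0,"wx": 0,"wy": 0,"wz": 0},
    {"tx": 0,"ty": -0.1,"tz": 0,"wx": 0,"wy": 0,"wz": 0},
    {"tx": 0,"ty": -0.1,"tz": 0,"wx": 0,"wy": 0,"wz": 0},
    {"tx": 0,"ty": -0.1,"tz": 0,"wx": 0,"wy": 0,"wz": 0},
  ],
)

```text
time_s: 6.1
ee_pos: [586.4, 97.7, 53.9]
ee_rot: [180.0, 0.0, 178.1]
force: [0.1, 1.9, -0.2]
gripper_width: 0.4
gripper_force: 1.2
```

Emit:
move_arm(
  plan=[
    {"tx": 0,"ty": -0.1,"tz": 0,"wx": 0,"wy": 0,"wz": 0},
    {"tx": 0,"ty": -0.1,"tz": 0,"wx": 0,"wy": 0,"wz": 0},
    {"tx": 0,"ty": -0.1,"tz": 0,"wx": 0,"wy": 0,"wz": 0},
  ],
)

```text
time_s: 6.35
ee_pos: [586.3, 94.7, 53.9]
ee_rot: [180.0, -0.0, 178.1]
force: [1.1, 2.2, -0.4]
gripper_width: 0.6
gripper_force: 1.2
```

Emit:
move_arm(
  plan=[
    {"tx": 0,"ty": -0.08,"tz": 0,"wx": 0,"wy": 0,"wz": 0},
    {"tx": 0,"ty": -0.08,"tz": 0,"wx": 0,"wy": 0,"wz": 0},
    {"tx": 0,"ty": -0.08,"tz": 0,"wx": 0,"wy": 0,"wz": 0},
  ],
)

```text
time_s: 6.6
ee_pos: [586.2, 92.3, 54.0]
ee_rot: [180.0, 0.0, 178.1]
force: [-0.9, 2.7, 0.1]
gripper_width: 0.8
gripper_force: 1.2
```

```bash
python3 - <<'E'
from h import *
s=env.state(); print(s["ee_pos"],s["force"])
a=grab_frame("scene")["color"][195:255,295:375]
a=cv2.resize(a,(640,480),interpolation=cv2.INTER_CUBIC)
cv2.imwrite("pics/s3.png",a[:,:,::-1])
E
```

```text
[586.22188515  92.31819806  53.96055533] [-0.85179721  2.71788703  0.07888652]
```

View pics/s3.png

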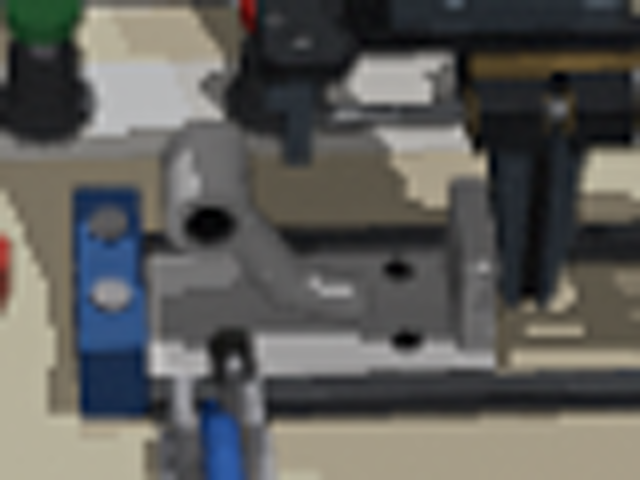

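The toe is now almost at the stop (about (150,310) in the crop). I creep in until the force rises.

Emit:
move_arm(
  plan=[
    {"tx": 0,"ty": -0.06,"tz": 0,"wx": 0,"wy": 0,"wz": 0},
    {"tx": 0,"ty": -0.06,"tz": 0,"wx": 0,"wy": 0,"wz": 0},
  ],
)

```text
time_s: 6.82
ee_pos: [586.1, 91.8, 54.0]
ee_rot: [179.9, 0.0, 178.1]
force: [-0.2, 6.7, 0.1]
gripper_width: 0.6
gripper_force: 3.2
```

Emit:
move_arm(
  plan=[
    {"tx": 0,"ty": -0.06,"tz": 0,"wx": 0,"wy": 0,"wz": 0},
    {"tx": 0,"ty": -0.06,"tz": 0,"wx": 0,"wy": 0,"wz": 0},
  ],
)

```text
time_s: 6.98
ee_pos: [586.2, 91.8, 54.3]
ee_rot: [179.8, 0.0, 178.1]
force: [-0.5, 9.2, 0.6]
gripper_width: 0.2
gripper_force: 5.0
```

Emit:
move_arm(
  plan=[
    {"tx": 0,"ty": -0.06,"tz": 0,"wx": 0,"wy": 0,"wz": 0},
  ],
)

```text
time_s: 7.07
ee_pos: [586.2, 91.7, 54.4]
ee_rot: [179.8, 0.0, 178.1]
force: [-0.1, 10.8, 2.3]
gripper_width: 0.2
gripper_force: 5.8
```

The pose stopped advancing at y 91.8 while the force rose from 2.7 to 10.8 N, so the bracket is home. I back off and rise.

Emit:
move_arm(
  plan=[
    {"tx": 0,"ty": 0.3,"tz": 0,"wx": 0,"wy": 0,"wz": 0},
    {"tx": 0,"ty": 0.6,"tz": 0,"wx": 0,"wy": 0,"wz": 0},
    {"tx": 0,"ty": 1.0,"tz": 0,"wx": 0,"wy": 0,"wz": 0},
    {"tx": 0,"ty": 0.6,"tz": 0,"wx": 0,"wy": 0,"wz": 0},
    {"tx": 0,"ty": 0,"tz": -1.5,"wx": 0,"wy": 0,"wz": 0},
    {"tx": 0,"ty": 0,"tz": -2.5,"wx": 0,"wy": 0,"wz": 0},
    {"tx": 0,"ty": 0,"tz": -3.0,"wx": 0,"wy": 0,"wz": 0},
    {"tx": 0,"ty": 0,"tz": -2.0,"wx": 0,"wy": 0,"wz": 0},
    {"tx": 0,"ty": 0,"tz": 0,"wx": 0,"wy": 0,"wz": 0},
    {"tx": 0,"ty": 0,"tz": 0,"wx": 0,"wy": 0,"wz": 0},
  ],
)

```text
time_s: 7.9
ee_pos: [587.5, 114.8, 145.0]
ee_rot: [180.0, 0.2, 178.2]
force: [0.2, -0.9, -0.6]
gripper_width: 0.1
gripper_force: 0.0
```

```bash
python3 - <<'E'
from h import *
s=env.state(); print(s["ee_pos"],s["force"])
a=grab_frame("scene")["color"][195:255,295:375]; b=grab_frame("wrist")["color"]
a=cv2.resize(a,(640,480),interpolation=cv2.INTER_CUBIC)[:300]
b=cv2.resize(b[0:240],(640,240))
cv2.imwrite("pics/s4.png",np.vstack([a,b])[:,:,::-1])
E
```

```text
[587.52493788 114.75888475 145.04298359] [ 0.18373173 -0.93465238 -0.58140979]
```

View pics/s4.png

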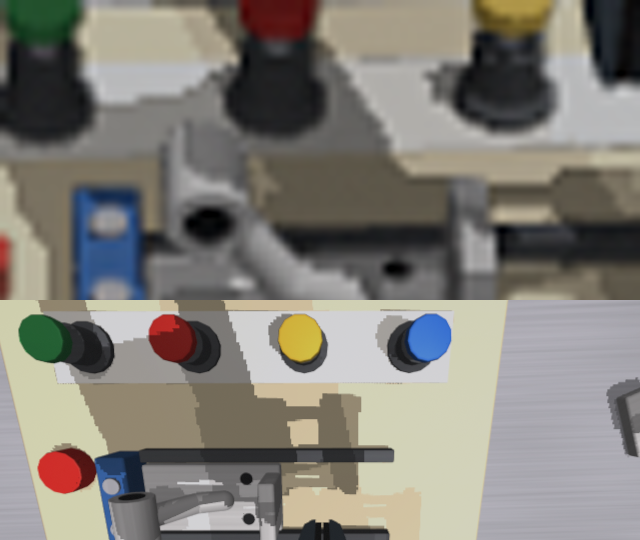

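The bracket sits against the stop with no gap (crop (140,270)), and all caps are up. Next I move over the green pin.

Emit:
move_arm(
  plan=[
    {"tx": 0.9,"ty": -1.4,"tz": 0,"wx": 0,"wy": 0,"wz": 0},
    {"tx": 2.0,"ty": -3.0,"tz": 0,"wx": 0,"wy": 0,"wz": 0},
    {"tx": 2.0,"ty": -3.0,"tz": 0,"wx": 0,"wy": 0,"wz": 0},
    {"tx": 2.0,"ty": -3.0,"tz": 0,"wx": 0,"wy": 0,"wz": 0},
    {"tx": 2.0,"ty": -3.0,"tz": 0,"wx": 0,"wy": 0,"wz": 0},
    {"tx": 1.6,"ty": -2.6,"tz": 0,"wx": 0,"wy": 0,"wz": 0},
    {"tx": 0.9,"ty": -1.4,"tz": 0,"wx": 0,"wy": 0,"wz": 0},
    {"tx": 0,"ty": 0,"tz": 1.5,"wx": 0,"wy": 0,"wz": 0},
    {"tx": 0,"ty": 0,"tz": 1.5,"wx": 0,"wy": 0,"wz": 0},
    {"tx": 0,"ty": 0,"tz": 0,"wx": 0,"wy": 0,"wz": 0},
    {"tx": 0,"ty": 0,"tz": 0,"wx": 0,"wy": 0,"wz": 0},
  ],
)

```text
time_s: 8.92
ee_pos: [466.1, -55.7, 112.5]
ee_rot: [180.0, -0.2, 178.1]
force: [0.5, 0.3, 0.5]
gripper_width: 0.7
gripper_force: 0.0
```

```bash
python3 - <<'E'
from h import *
f=grab_frame("wrist"); g=grab_frame("scene"); s=env.state(); print(s["ee_pos"],s["force"])
b=f["color"]; a=cv2.resize(g["color"][170:220,270:376],(640,302),interpolation=cv2.INTER_CUBIC)
cv2.imwrite("pics/s5.png",np.vstack([a,b[100:390]])[:,:,::-1])
hsv=cv2.cvtColor(b,cv2.COLOR_RGB2HSV); m=cv2.inRange(hsv,(50,140,50),(80,255,255))
k,_,st,ce=cv2.connectedComponentsWithStats(m)
for i in range(1,k):
    if st[i,4]>200: print(st[i],ce[i],unproj(f,*ce[i],80))
E
```

```text
[467.49339732 -55.66947209 113.85887051] [ 0.23104403 -0.52823892  0.24619037]
[303 208  41  24 380] [323.00526316 216.17894737] [458.20641318 -54.2980986   80.        ]
```

View pics/s5.png

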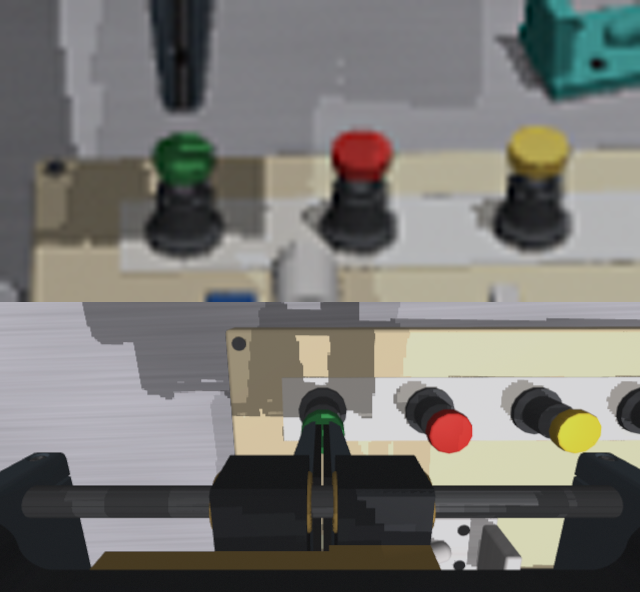

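The fingers are centred over the green cap (scene crop (185,155); wrist (323,216)). I go down.

Emit:
move_arm(
  plan=[
    {"tx": 0,"ty": 0,"tz": 0.7,"wx": 0,"wy": 0,"wz": 0},
    {"tx": 0,"ty": 0,"tz": 0.8,"wx": 0,"wy": 0,"wz": 0},
    {"tx": 0,"ty": 0,"tz": 0.6,"wx": 0,"wy": 0,"wz": 0},
    {"tx": 0,"ty": 0,"tz": 0.5,"wx": 0,"wy": 0,"wz": 0},
    {"tx": 0,"ty": 0,"tz": 0.2,"wx": 0,"wy": 0,"wz": 0},
    {"tx": 0,"ty": 0,"tz": 0.2,"wx": 0,"wy": 0,"wz": 0},
    {"tx": 0,"ty": 0,"tz": 0.2,"wx": 0,"wy": 0,"wz": 0},
    {"tx": 0,"ty": 0,"tz": 0.15,"wx": 0,"wy": 0,"wz": 0},
  ],
)

```text
time_s: 9.68
ee_pos: [467.5, -55.9, 80.4]
ee_rot: [180.0, 0.0, 178.1]
force: [-0.2, -0.3, 0.1]
gripper_width: 0.6
gripper_force: 0.0
```

Emit:
move_arm(
  plan=[
    {"tx": 0,"ty": 0,"tz": 0.15,"wx": 0,"wy": 0,"wz": 0},
    {"tx": 0,"ty": 0,"tz": 0.15,"wx": 0,"wy": 0,"wz": 0},
    {"tx": 0,"ty": 0,"tz": 0.1,"wx": 0,"wy": 0,"wz": 0},
  ],
)

```text
time_s: 9.93
ee_pos: [467.5, -55.8, 76.6]
ee_rot: [180.0, 0.0, 178.1]
force: [-1.0, 0.7, 3.2]
gripper_width: 0.4
gripper_force: 1.6
```

Emit:
move_arm(
  plan=[
    {"tx": 0,"ty": 0,"tz": 0.15,"wx": 0,"wy": 0,"wz": 0},
    {"tx": 0,"ty": 0,"tz": 0.15,"wx": 0,"wy": 0,"wz": 0},
    {"tx": 0,"ty": 0,"tz": 0.1,"wx": 0,"wy": 0,"wz": 0},
    {"tx": 0,"ty": 0,"tz": 0.1,"wx": 0,"wy": 0,"wz": 0},
  ],
)

```text
time_s: 10.27
ee_pos: [467.5, -55.9, 71.6]
ee_rot: [180.0, 0.0, 178.1]
force: [-0.8, 0.4, 6.5]
gripper_width: 0.6
gripper_force: 2.7
```

Emit:
move_arm(
  plan=[
    {"tx": 0,"ty": 0,"tz": 0.08,"wx": 0,"wy": 0,"wz": 0},
    {"tx": 0,"ty": 0,"tz": 0.08,"wx": 0,"wy": 0,"wz": 0},
  ],
)

```text
time_s: 10.43
ee_pos: [467.5, -55.9, 70.1]
ee_rot: [180.0, 0.0, 178.1]
force: [-3.4, -0.0, 15.3]
gripper_width: 0.6
gripper_force: 7.4
```

Emit:
move_arm(
  plan=[
    {"tx": 0,"ty": 0,"tz": 0.06,"wx": 0,"wy": 0,"wz": 0},
  ],
)

```text
time_s: 10.52
ee_pos: [467.5, -55.9, 70.1]
ee_rot: [180.0, 0.0, 178.1]
force: [-4.0, 0.5, 16.0]
gripper_width: 0.4
gripper_force: 8.3
```

The hard stop is reached: z holds at 70.1 and the force jumped to 16 N. I release and move clear.

Emit:
move_arm(
  plan=[
    {"tx": 0,"ty": 0,"tz": -0.2,"wx": 0,"wy": 0,"wz": 0},
    {"tx": 0,"ty": 0,"tz": -0.4,"wx": 0,"wy": 0,"wz": 0},
    {"tx": 0,"ty": 0,"tz": -0.6,"wx": 0,"wy": 0,"wz": 0},
    {"tx": 0,"ty": 0,"tz": -1.0,"wx": 0,"wy": 0,"wz": 0},
    {"tx": 0,"ty": 0,"tz": -2.0,"wx": 0,"wy": 0,"wz": 0},
    {"tx": 0,"ty": 0,"tz": -3.0,"wx": 0,"wy": 0,"wz": 0},
    {"tx": 0,"ty": 0,"tz": -3.0,"wx": 0,"wy": 0,"wz": 0},
    {"tx": 0,"ty": 0,"tz": -3.0,"wx": 0,"wy": 0,"wz": 0},
    {"tx": 0,"ty": 0,"tz": -1.0,"wx": 0,"wy": 0,"wz": 0},
    {"tx": 0,"ty": 0,"tz": 0,"wx": 0,"wy": 0,"wz": 0},
    {"tx": 0,"ty": 0,"tz": 0,"wx": 0,"wy": 0,"wz": 0},
    {"tx": 0,"ty": 0,"tz": 0,"wx": 0,"wy": 0,"wz": 0},
  ],
)

```text
time_s: 11.52
ee_pos: [466.1, -55.7, 209.4]
ee_rot: [180.0, -0.2, 178.1]
force: [0.1, -0.9, 0.3]
gripper_width: 0.3
gripper_force: 0.0
```

```bash
python3 - <<'E'
from h import *
g=grab_frame("scene"); s=env.state(); print(s["time_s"],s["ee_pos"],s["force"])
save(g,"pics/s6.png",(265,160,425,275),5)
E
```

```text
11.5667 [466.07804566 -55.64618189 209.21457405] [ 0.15784531 -0.30897465 -0.12394011]
```

View pics/s6.png

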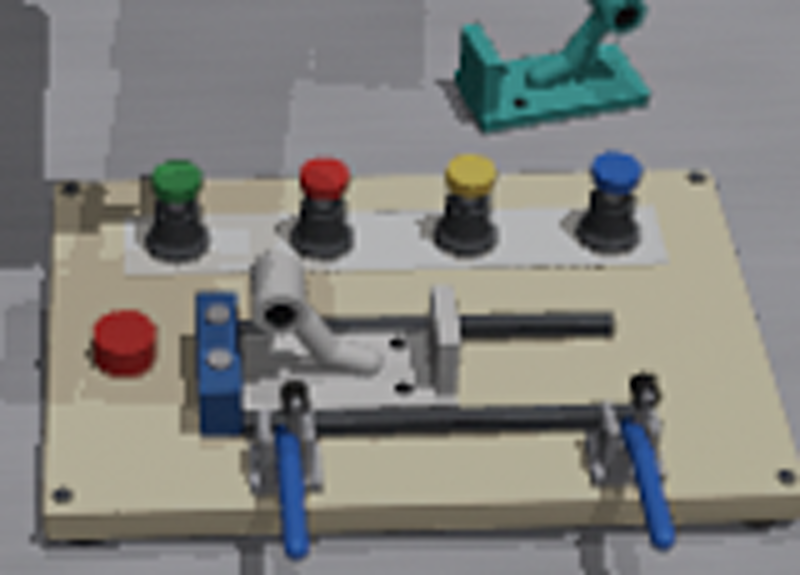

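The bracket is home against the stop (240,370). The green cap is back up at (178,180), level with the others, and the hand is clear.

```bash
python3 -c "
from workcell import env
print(env.job_done())"
```

```text
the job is handed in; nothing more can be done
None
```

I pushed the bracket fully home against the blue stop (about 11 N at most), then pressed the green pin to its end stop (16 N) and let it spring back up. The hand is clear of everything, and the job was handed in at about 11.6 s; no verdict was returned.

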